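# Drive a worn bush out of its bearing housing

## Robot

A 6-joint arm with a two-finger parallel gripper is mounted at the origin on a cart in front of the work surface, level with it; the furniture and walls round the work are solid. World frame = base frame: x ahead of the robot, y to its left, z up, the work surface at z = 0. Lengths are in mm, angles in rad, forces in N, time in s.
With the tool pointing down it reaches from about 350 to 975 mm from the base axis. Payload 4.9 kg.
Tool frame: the origin (TCP) lies midway between the tips of the shut fingers; the grasp point (between the pads) lies robot.pinch_z behind it (robot.pinch_z is the distance from the TCP to the grasp point, in mm); z points along the fingers, y is the line along which they close (so a half turn about z gives the same grasp; the last joint's range is limited). The gripper opens to 85 mm and grips with 20 to 120 N. Pads are 22 mm wide; open, the fingers measure 114 mm over their backs; the gripper's body (76 mm by 85 mm) begins 54 mm behind the grasp point. The pads swing forward as they close: fully open they stand 13 mm farther back than shut.
Start: joints at [1.221, 0.053, 1.613, -0, 1.476, -0.119], TCP at [142.964, 608.41, 231.304] pointing down, gripper open.
Joint ranges: [-3.01, 3.01], [-1.01, 2.22], [0.06, 2.58], [-1.02, 4.17], [0.09, 2.62], [-3.14, 3.14]. Speed limits (rad/s): [2.57, 2.57, 3.14, 3.14, 3.14, 3.14].

## Interface

Orientations are given as a rotation vector (axis times angle).
In Python, from workcell import robot gives the robot as it stands.
- The arm moves only by the shell command python3 -m pendant 'ROWS'. ROWS is a JSON object of lists of equal length, an entry for each row: "offset": the shift along the tool's x, y, z in mm, a list of three; "roll": the turn about the tool's z in rad; "hand": the finger opening in mm, from 0 to 85.4. In form: {"offset": [[x, y, z], ...], "roll": [roll, ...], "hand": [hand, ...]}. A call has 1 to 12 rows; each row shifts and turns the commanded pose from where the row before left it, along the tool's axes as they then stand; what a row does not reach is not made up. A row lasts 1/10 s, in which the tool goes at most 50 mm and 8.59 degrees, less where a joint would pass 70% of its speed; a pose out of reach is approached as far as the arm can. A call with a gripper value outside its range is refused whole. The fingers move at their own pace and stop on an object; the grip force is fixed at half the most. Time passes only in rows, so rows that do not move let the fingers close. It gives the time, the measured TCP pose, the force, the opening and the grip force at its end, in the units of the state.
- robot.read_state(): the state, without advancing time (a new reading comes with each control period).
- robot.read_camera(name): name is "side" or "top" or "wrist"; returns the picture (420x560x3 uint8, blue, green, red); there is no depth.
- robot.camera_params(name): a dict with "fx", "fy", "cx", "cy" (pixels), "eye" and "attitude" of the camera in the world. Camera axes: x right, y up, looking along -z (the intrinsics and any distortion apply to the point x, -y, -z); pixel columns grow to the right and rows downward; lengths in mm; the calibration is good to about 2 mm. A picture is of the moment at which its call begins: read the wrist's pose just before it. camera_params takes no time and is no camera call; for the wrist camera it gives the pose at the moment of the call.
- robot.close_job(): hands the job in; it is judged then, once.
The state is a dict: "time_s": time; "qpos": joint angles; "qd": joint speeds; "joint_efforts": joint torques, N m; "tcp_pos": TCP position; "tool_rot": TCP orientation; "ft_force": force on the tool from outside, world axes, zero at the start; "moment": the same for the moment, N m; "width": opening from 0.0 (shut) to 1.0 (fully open); "grip_force": force on a finger pad.
Only numpy, scipy, OpenCV 4.12 (cv2) and the standard library are available. Lean on these libraries where they do the work, as an engineer would, in place of code of your own. Each camera call takes 0.05 s, during which the arm holds its last target. There are 200 camera calls.

## Task

A worn bronze bush is stuck in the bore of the red bearing housing, which is bolted on the steel knock-out bridge; on top of the bush lies its thrust washer, which has slid off to one side in the old grease. Take the stepped drift with the black handle from its wooden rack, feel its nose gently through the washer, bring the washer over the bush and enter the bush too, until the drift's shoulder bears on them; then push the bush right down through the housing so that it drops into the steel cup below. Never lean on the bush or the housing with more than about 30 N, and at the end stand the drift back in its free hole in the rack, fully down on its collar, and leave the cup, the other drift and the tools lying around where they are.

Things in the scene. Friction and masses are not known exactly. Their poses are not given: they have to be found in the camera images.
- bridge: steel knock-out bridge, fixed to the bench: plate 112 x 132 x 12 mm on two legs (the legs stand at its +y and -y sides, open at the front and back), top of the plate 74 mm above the bench, feet out to y = +-93 mm. Origin under its middle at bench height, exactly below the bore; z up
- housing: red cast bearing housing bolted on the bridge: square flange 90 x 90 x 10 mm with four bolt heads (up to 17 mm above the origin), round boss 64 mm across, 36 mm high in all, upright bore 31 mm across right through it and a 42 mm clearance hole in the bridge plate below. Origin at the centre of its underside, 74 mm above the bench; z up
- bore_mouth (a point): centre of the bore at the housing's flat, machined top face, 110 mm above the bench
- bush: worn bronze bush, a plain tube 30 mm outside, 10 mm inside, 18 mm long, axis z, origin at the centre of its lower end. It starts upright on the bore's axis, upper end 7 to 11 mm below the housing's top face. Tight fit: 10 to 15 N downward moves it (less leaves it), without spring, until its upper end is 32 mm below the top face; there it comes free and falls into the cup
- bush_top (a point): centre of the upper end of the bush, under the washer. The thrust washer (bright steel, 17.6 mm outside, 11.4 mm hole, 2.5 mm thick; its pose is not measured) lies flat on it, with its hole 4.6 to 5.1 mm off the bush's axis in any direction. Old grease holds it: it slides about under 2 to 3 N sideways, stays on the bush and goes down with it
- cup: round black-stained steel cup, 97 mm across, 49 mm high, open at the top, standing loose on the bench under the bridge below the bore. Origin at the centre of its underside
- drift: the stepped drift to use, steel with a black grooved handle, 97 mm long, 0.22 kg, along its z axis; origin at the tip of its nose, z toward the handle. It starts upright in one of the rack's two holes, hanging on its collar. Handle: round, 16 mm across, from 52 to 97 mm above the tip; grip it from above with the fingertips just above the collar, which then takes the thrust
- drift_nose (a point): tip of the drift's nose, on its axis. The nose is square-ended, 8 mm across and 12 mm long: 1.7 mm to spare all round in the washer, 1 mm in the bush. Straight down on the bush's axis it lands on the washer; through the washer alone it lands on the bush's end, 2.5 mm deeper; through both, the shoulder lands on the washer
- drift_shoulder (a point): centre of the drift's shoulder, 12 mm above the tip: the flat lower end of the shank (20 mm across, from 12 to 46 mm above the tip), which bears on the washer and through it on the upper end of the bush, and follows them through the bore
- drift_collar (a point): centre of the underside of the drift's collar (38 mm across, from 46 to 52 mm above the tip). It lies at the hole's mouth when the drift stands in the rack. In the housing it is a hard stop: it meets the top face when the shoulder is 34 mm below that face, about 4 mm after the bush has come free
- wide_drift: another drift with a brass handle, the same but for a nose 16 mm across, too thick for this bush; stands in the other hole of the rack. Leave it there
- rack: wooden block 60 x 150 x 54 mm, fixed on the bench, with two holes 26 mm across (3 mm of play round a drift) and 50 mm deep, 84 mm apart along its y axis (at y = -42 and +42 mm). Origin at the centre of its underside; z up
- hole_a (a point): centre of the mouth of the rack's hole at its -y end, 54 mm above the bench
- hole_b (a point): centre of the mouth of the rack's hole at its +y end, 54 mm above the bench
- hammer: planishing hammer, 320 mm, yellow wooden handle, lies on the bench; origin at the centre of its underside
- dividers: steel dividers, 181 mm, lies on the bench; origin at the centre of its underside
- flat_file: file with an orange wooden handle, 271 mm, lies on the bench; origin at the centre of its underside
- screwdriver: screwdriver with a yellow handle, 206 mm, lies on the bench; origin at the centre of its underside
- half_round_file: file with a red handle, 251 mm, lies on the bench; origin at the centre of its underside
- punch_1: slim steel punch, 105 mm, lies on the bench; origin at the centre of its underside
- punch_3: slim brass punch, 110 mm, lies on the bench; origin at the centre of its underside

How it is judged:
By the outcome, as a careful person would: the job done as asked, in the order asked, and still so for the second after the job is handed in, with the robot touching nothing.
It also fails if it takes over 72 s, if anything falls off the work surface, if the arm or the gripper's body presses on something with over 40 N, if the wrist force passes 120 N, or if a joint passes its speed limit or range.

## Working session

There is one attempt and no reset: what is moved stays moved. The work goes in short steps, Python scripts to look and compute and a shell command to move; the robot and the scene stay as the last step left them, time stands still between calls to the robot, and variables do not carry over. Pictures are saved under pics/ and viewed, at most 10 in all, crops included, and the job is handed in when it is done.

```bash
mkdir -p pics; ls; python3 - <<'E'
from workcell import robot
import cv2,numpy as np
s=robot.read_state();print(s, robot.pinch_z)
for n in("side","top","wrist"):
    p=robot.camera_params(n);print(n,p)
    cv2.imwrite(f"pics/{n}0.png",robot.read_camera(n))
E
```

```text
pics
{'time_s': 0.0, 'qpos': array([ 1.22101101e+00,  5.33967093e-02,  1.61427179e+00, -4.19335856e-05,
        1.47598191e+00, -1.18989088e-01]), 'qd': array([ 2.11943209e-03,  7.08541610e-04, -1.55616834e-03,  7.90934287e-05,
       -1.60350973e-03, -3.21641988e-04]), 'joint_efforts': array([ 9.37729892e-04, -3.93688059e+01, -3.70177889e+01,  6.85137775e-05,
        6.99604323e-03, -1.48270686e-05]), 'tcp_pos': array([142.76425053, 607.84952368, 230.05157096]), 'tool_rot': array([-0.36167298, -3.12026275,  0.00315871]), 'ft_force': array([0.41510428, 0.20053661, 1.03358259]), 'moment': array([ 0.0064765 , -0.04564757, -0.00562212]), 'grip_force': 0.0, 'width': 1.000901553883137} 18.700000000000003
side {'fx': 425.73788669573673, 'fy': 425.73788669573673, 'cx': 276.7457914077054, 'cy': 216.37864161502128, 'eye': array([183.36869836, 790.54525802, 617.11720916]), 'attitude': array([ 0.29189212, -1.36462564, -2.37844357])}
top {'fx': 469.0426986007337, 'fy': 469.0426986007337, 'cx': 271.1885666484779, 'cy': 211.85141402830945, 'eye': array([ 361.17210788,  -24.80810925, 1207.47605626]), 'attitude': array([ 0.15043623, -0.15758191, -1.55491775])}
wrist {'fx': 309.9004722233703, 'fy': 309.9004722233703, 'cx': 287.4337475742504, 'cy': 203.09430521475522, 'eye': array([ 68.77421396, 625.46646664, 371.68219242]), 'attitude': array([-0.25577534, -0.20054762,  1.33005948])}
```

View pics/top0.png

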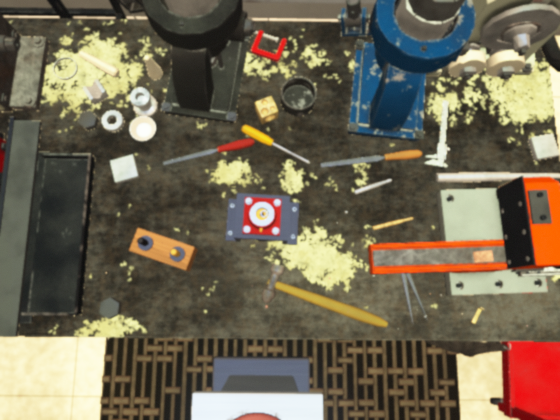

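View pics/side0.png

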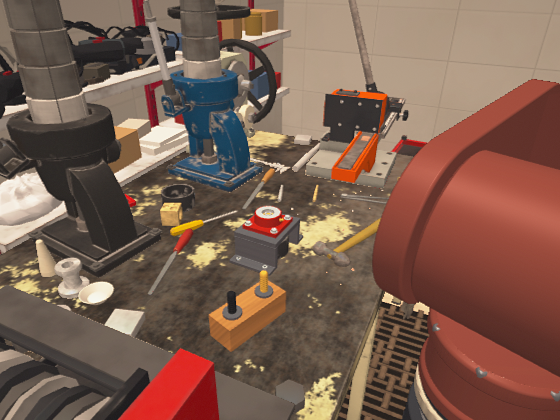

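The top view shows the rack at about (162,248), with the black-handled drift at (144,241) and the brass one at (176,253). The bridge and housing are at (263,213). The side view agrees, with the black drift at (232,303), the brass one at (264,283) and the housing at (267,218).

```bash
cat > h.py <<'E'
import numpy as np,cv2
from scipy.spatial.transform import Rotation as R
from workcell import robot
def ray(p,u,v):
    d=R.from_rotvec(p["attitude"]).apply([(u-p["cx"])/p["fx"],-(v-p["cy"])/p["fy"],-1.]);return np.array(p["eye"]),d
def onz(p,u,v,z):
    e,d=ray(p,u,v);return e+d*(z-e[2])/d[2]
def proj(p,X):
    c=R.from_rotvec(p["attitude"]).inv().apply(np.array(X,float)-p["eye"]);return p["cx"]-p["fx"]*c[0]/c[2],p["cy"]+p["fy"]*c[1]/c[2]
def blobs(m,amin):
    n,l,s,c=cv2.connectedComponentsWithStats(m.astype(np.uint8));return [(s[i],c[i],l==i) for i in range(1,n) if s[i][4]>=amin]
E
python3 - <<'E'
from h import *
p=robot.camera_params("top");im=cv2.imread("pics/top0.png");h=cv2.cvtColor(im,cv2.COLOR_BGR2HSV)
H,S,V=[h[...,i].astype(int) for i in range(3)]
def roi(m,x0,y0,x1,y1):
    o=np.zeros_like(m);o[y0:y1,x0:x1]=m[y0:y1,x0:x1];return o
red=roi(((H<6)|(H>172))&(S>140)&(V>60),225,180,305,250)
for s,c,m in blobs(red,50):
    r=cv2.minAreaRect(np.argwhere(m)[:,::-1].astype(np.float32));print("red",s,c,r,onz(p,*r[0],84),onz(p,*r[0],110))
    b=cv2.boxPoints(r);print([onz(p,*q,84).round(1) for q in b])
wood=roi((H>5)&(H<18)&(S>110)&(V>90),115,215,205,280)
for s,c,m in blobs(wood,100):
    hull=cv2.convexHull(np.argwhere(m)[:,::-1].astype(np.float32));r=cv2.minAreaRect(hull);print("wood",s,c,r,onz(p,*r[0],54))
    print([onz(p,*q,54).round(1) for q in cv2.boxPoints(r)])
ps=robot.camera_params("side")
for q in((144,241),(176,253)):
    print("drift",onz(p,*q,54),onz(p,*q,105),)
for q in((232,295),(264,275)): print("side top",onz(ps,*q,105))
print("side bore",onz(ps,267,212,110),"top bore",onz(p,263,213,110))
E
python3 - <<'E'
import cv2
a=cv2.imread('pics/top0.png')[175:285,110:310];b=cv2.imread('pics/side0.png')[190:355,190:320]
cv2.imwrite('pics/c1.png',cv2.resize(a,(800,440),interpolation=cv2.INTER_CUBIC))
E
```

```text
red [243 198  38  37 520] [261.98461538 217.46153846] ((261.5, 216.0), (36.0, 37.0), 90.0) [574.18912088  -5.31599162  84.        ] [569.25938312  -5.76708718 110.        ]
[array([618.7,  40.7,  84. ]), array([619.7, -50.1,  84. ]), array([530.4, -50.7,  84. ]), array([529.4,  38.8,  84. ])]
wood [ 128  227   68   44 1327] [162.26073851 248.86209495] ((162.10116577148438, 248.66326904296875), (64.40541076660156, 26.91891860961914), 18.924646377563477) [495.23703855 239.11513869  54.        ]
[array([488.7, 324.4,  54. ]), array([552.4, 307.2,  54. ]), array([501.8, 153.6,  54. ]), array([439.1, 172.3,  54. ])]
drift [513.78292772 284.87128114  54.        ] [507.03536519 271.17906028 105.        ]
drift [484.88473908 204.35498285  54.        ] [479.41488632 194.22272424 105.        ]
side top [502.51940807 287.97345866 105.        ]
side top [476.362799   211.25077654 105.        ]
side bore [574.88916188  -1.85814127 110.        ] top bore [576.57811824  -9.24184381 110.        ]
```

View pics/c1.png

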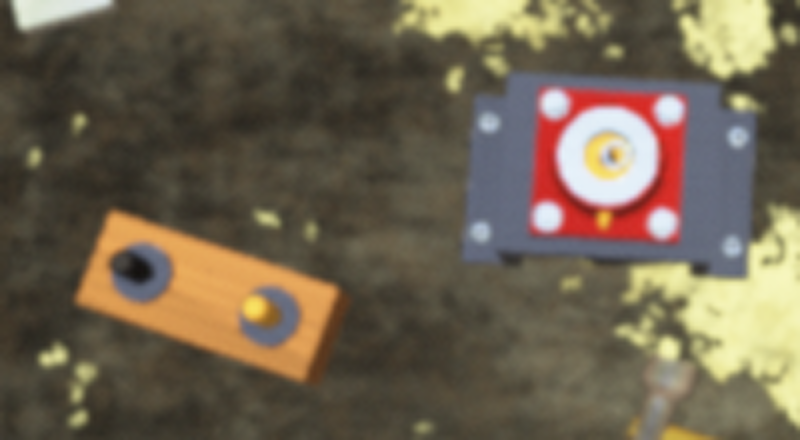

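The crop shows the black drift's collar at full-frame pixel (145,243), the brass one's at (177,254), and the boss's white face at (262,214). The tool's x points along about -x in the world and its y along +y, so I'll approach now.

```bash
python3 -m pendant '{"offset": [[-38,-27,-5],[-38,-27,-5],[-38,-27,0],[-38,-27,0],[-38,-27,0],[-38,-27,0],[-34,-18,0],[-34,-18,0],[-34,-18,0],[-34,-18,0],[-34,-18,0],[0,0,0]], "roll": [0,0,0,0,0,0,0,0,0,0,0,0], "hand": [85,85,85,85,85,85,85,85,40,40,40,40]}'
python3 - <<'E'
from h import *
p=robot.camera_params("wrist");im=robot.read_camera("wrist");cv2.imwrite("pics/w1.png",im);print(p)
for X in((509,280,60),(482,198,60)): print(proj(p,X))
E
```

```text
time_s: 1.35
tcp_pos: [475.1, 269.2, 240.8]
tool_rot: [0.37, 3.12, -0.002]
ft_force: [0.2, 0.7, -0.2]
width: 0.471
grip_force: 0.0
{'fx': 309.9004722233703, 'fy': 309.9004722233703, 'cx': 287.4337475742504, 'cy': 203.09430521475522, 'eye': array([401.10923144, 287.09268418, 382.29765147]), 'attitude': array([-0.25626019, -0.2007508 ,  1.32490744])}
(np.float64(304.3879135068437), np.float64(208.4730575837438))
(np.float64(225.45616742812894), np.float64(202.21578893248974))
```

View pics/w1.png

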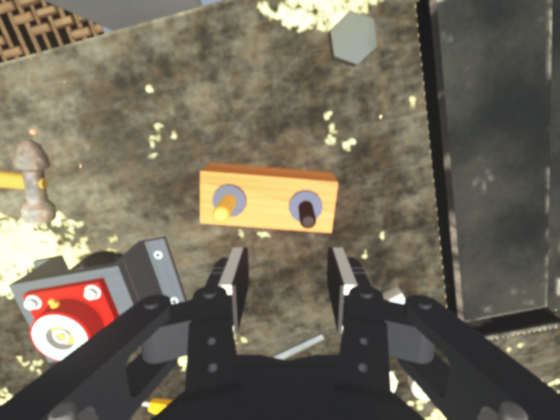

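The wrist view shows both drifts in the rack: the black one's collar at (306,208) and the brass one's at (229,200). The predicted pixels were (304,208) and (225,202). I'll fit the collars precisely.

```bash
python3 - <<'E'
from h import *
p=robot.camera_params("wrist");im=cv2.imread("pics/w1.png");h=cv2.cvtColor(im,cv2.COLOR_BGR2HSV)
H,S,V=[h[...,i].astype(int) for i in range(3)]
res=[]
for cx,cy in((306,208),(229,200)):
    m=np.zeros(H.shape,bool);y,x=np.mgrid[:420,:560]
    m=((S<110)&(V>45)&(H>90)&(H<150)&(np.hypot(x-cx,y-cy)<24))
    b=max(blobs(m,20),key=lambda b:b[0][4]);pts=np.argwhere(b[2])[:,::-1].astype(np.float32)
    c,r=cv2.minEnclosingCircle(pts);X=onz(p,*c,60);print("collar",c,r,b[0],X, "exp r",309.9*19/322);res.append(X)
    k=(V<45)&(np.hypot(x-cx,y-cy-8)<22) if cx>300 else (H>14)&(H<28)&(S>150)&(V>150)&(np.hypot(x-cx,y-cy-8)<24)
    b=max(blobs(k,10),key=lambda b:b[0][4]);pts=np.argwhere(b[2])[:,::-1];t=pts[pts[:,1]>pts[:,1].max()-12];c=t.mean(0);print("handle",b[0],c,onz(p,*c,105))
d=res[0]-res[1];print(np.linalg.norm(d),d)
s=robot.read_state();T=R.from_rotvec(s["tool_rot"]);print(s["tcp_pos"],T.inv().apply(np.array([*res[0][:2],64])-s["tcp_pos"]))
E
python3 -c "
import cv2
a=cv2.imread('pics/w1.png')[160:245,190:345]
cv2.imwrite('pics/c2.png',cv2.resize(a,(775,425),interpolation=cv2.INTER_CUBIC))"
```

```text
collar (305.1434631347656, 206.19638061523438) 15.613922119140625 [290 192  31  28 471] [504.95861354 282.99971844  60.        ] exp r 18.286024844720494Traceback (most recent call last):
  File "<stdin>", line 11, in <module>
ValueError: max() iterable argument is empty
```

View pics/c2.png

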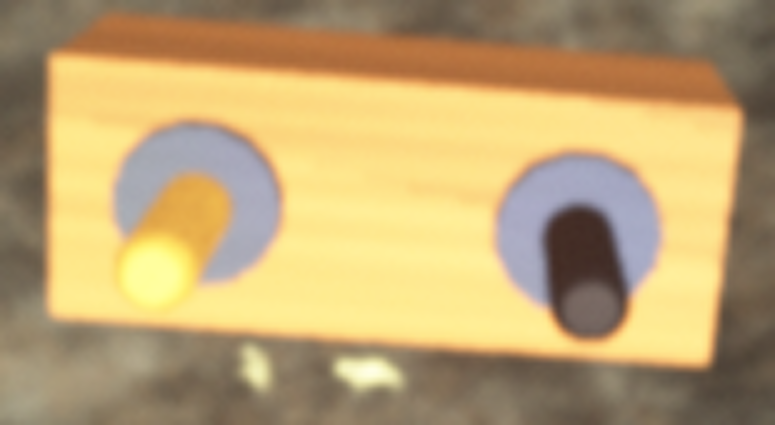

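The crop puts the black collar at full-frame (305.5,206.6), the top of its handle at (307.9,221.5), and the brass collar at (229.5,200.9). The rack's top corners in the crop are (50,55), (742,107), (710,367) and (48,320).

```bash
python3 - <<'E'
from h import *
p=robot.camera_params("wrist")
f=lambda u,v,z:onz(p,190+(u+.5)/5-.5,160+(v+.5)/5-.5,z)
a=f(578.5,234,60);b=f(198,205,60);print("collars",a,b,np.linalg.norm(a-b))
print("handle tops",f(590,308,105),f(155,272,105))
c=[f(u,v,54) for u,v in((50,55),(742,107),(710,367),(48,320))]
print("corners",np.round(c,1),np.mean(c,0),np.linalg.norm(c[0]-c[1]),np.linalg.norm(c[1]-c[2]))
s=robot.read_state();T=R.from_rotvec(s["tool_rot"]);print(s["tcp_pos"],T.as_matrix().round(4));print(T.inv().apply(a-s["tcp_pos"]))
E
```

```text
collars [505.22641393 283.11584086  60.        ] [479.62472461 204.11392221  60.        ] 83.04667150288923
handle tops [505.51109778 282.77704072 105.        ] [479.32557396 204.14332545 105.        ]
corners [[441.4 181.2  54. ]
 [487.1 323.8  54. ]
 [545.4 305.4  54. ]
 [499.4 161.7  54. ]] [493.31736342 243.02930056  54.        ] 149.6854474244209 61.0615838489969
[473.72596129 270.59910248 240.78043738] [[-9.727e-01  2.322e-01 -1.000e-03]
 [ 2.322e-01  9.727e-01 -3.000e-04]
 [ 9.000e-04 -5.000e-04 -1.000e+00]]
[-27.90324541  19.58736663 180.74362439]
```

The measurements agree: holes 83 mm apart (84 given), rack 150 x 61 mm, and collar and handle top consistent with an upright drift. Next is the grasp.

```bash
python3 -m pendant '{"offset": [[-14,9.5,0],[-14,10,0],[0,0,40],[0,0,40],[0,0,30],[0,0,25],[0,0,20],[0,0,10],[0,0,5],[0,0,4],[0,0,0],[0,0,0]], "roll": [0,0,0,0,0,0,0,0,0,0,0,0], "hand": [40,40,40,40,40,40,40,40,40,40,40,40]}'
```

```text
time_s: 2.6
tcp_pos: [505.1, 285.0, 68.4]
tool_rot: [0.361, 3.119, 0.001]
ft_force: [0.0, 0.8, 0.4]
width: 0.467
grip_force: 0.0
```

```bash
python3 - <<'E'
from h import *
ps=[]
for i in range(3): ps.append(robot.read_state()["tcp_pos"])
print(np.round(ps,2))
im=robot.read_camera("wrist");cv2.imwrite("pics/w2.png",im[100:420])
E
```

```text
[[505.15 284.98  68.42]
 [505.15 284.98  68.42]
 [505.15 284.98  68.42]]
```

View pics/w2.png

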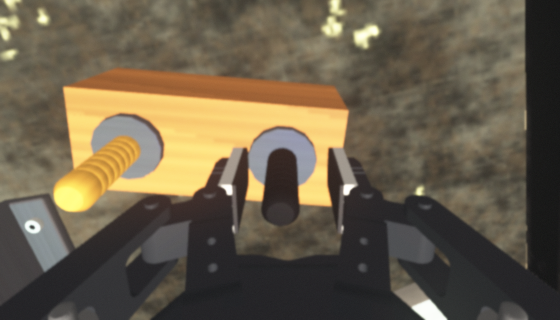

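The black handle at (281,200) stands between the open pads, whose midpoint is near 287. I'll lower a little, close and lift gently.

```bash
python3 -m pendant '{"offset": [[0,0,3.5],[0,0,0],[0,0,0],[0,0,0],[0,0,0],[0,0,0],[0,0,0]], "roll": [0,0,0,0,0,0,0], "hand": [40,14,10,10,10,10,10]}'; python3 -m pendant '{"offset": [[0,0,-15],[0,0,-30],[0,0,-40],[0,0,-40],[0,0,-10],[0,0,0],[0,0,0]], "roll": [0,0,0,0,0,0,0], "hand": [10,10,10,10,10,10,10]}'
```

```text
time_s: 3.35
tcp_pos: [504.6, 284.5, 64.0]
tool_rot: [0.362, 3.121, -0.0]
ft_force: [-1.2, -0.8, 2.2]
width: 0.172
grip_force: 58.4
time_s: 4.05
tcp_pos: [503.6, 284.3, 197.1]
tool_rot: [-0.361, -3.118, 0.002]
ft_force: [-0.4, -1.1, -2.6]
width: 0.171
grip_force: 58.5
```

The drift is held, with the tool force reading -2.6 N at a 0.17 opening, and its tip is 56 mm below the TCP. I'll carry it just past the housing so the wrist camera looks straight down into the bore.

```bash
python3 -m pendant '{"offset": [[-10,-13,0],[-21,-27,0],[-21,-27,0],[-21,-27,0],[-21,-27,0],[-21,-27,0],[-21,-27,0],[-21,-27,0],[-21,-27,0],[-21,-27,0],[-8,-9,0],[0,0,0]], "roll": [0,0,0,0,0,0,0,0,0,0,0,0], "hand": [10,10,10,10,10,10,10,10,10,10,10,10]}';  python3 -m pendant '{"offset": [[0,0,20],[0,0,20],[0,0,7],[0,0,0],[0,0,0],[0,0,0]], "roll": [0,0,0,0,0,0], "hand": [10,10,10,10,10,10]}'
python3 - <<'E'
from h import *
import pickle
p=robot.camera_params("wrist");s=robot.read_state();im=robot.read_camera("wrist");cv2.imwrite("pics/w3.png",im)
pickle.dump((p,s),open("w3.pkl","wb"));print(p["eye"],s["tcp_pos"],s["ft_force"]);u,v=proj(p,(574,-6,110));print(u,v)
print(proj(p,s["tcp_pos"]-[0,0,56]))
u,v=int(u),int(v)
cv2.imwrite("pics/c3.png",cv2.resize(im[max(v-90,0):v+90,max(u-110,0):u+110],None,fx=3,fy=3,interpolation=cv2.INTER_CUBIC));print(max(v-90,0),max(u-110,0))
E
```

```text
time_s: 5.25
tcp_pos: [644.8, -22.7, 196.4]
tool_rot: [-0.366, -3.116, -0.0]
ft_force: [0.1, 0.2, -2.4]
width: 0.171
grip_force: 58.6
time_s: 5.85
tcp_pos: [646.1, -20.4, 153.3]
tool_rot: [0.361, 3.119, -0.0]
ft_force: [-0.2, -0.2, -1.7]
width: 0.17
grip_force: 58.6
[571.66715812  -3.12536732 294.63724796] [646.07097342 -20.44196803 153.30574952] [-0.20357805 -0.17005459 -1.68157722]
283.3070467617142 111.3081899345958
(np.float64(287.4095126728704), np.float64(223.4421761917287))
21 173
```

View pics/c3.png

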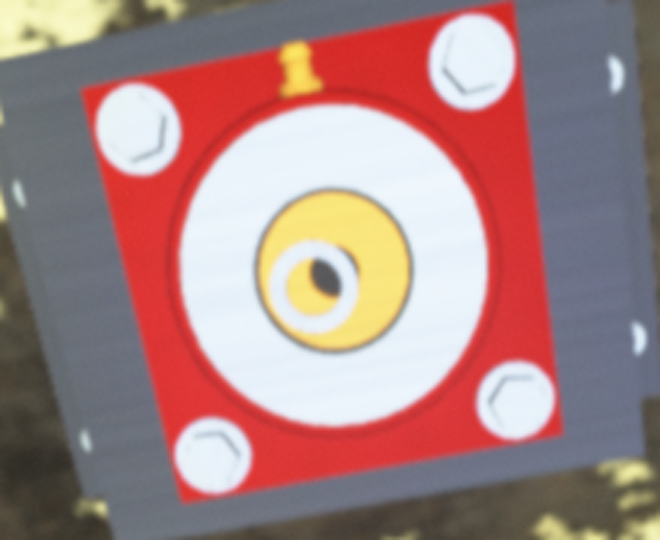

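The bore shows clearly. In crop coordinates the boss ring is centred near (333,265), the bush near (333,270) and the washer near (313,286). I'll fit them over several frames to average out the pose noise.

```bash
cat > m.py <<'E'
from h import *
def fit(im,p,g=(284,111)):
    h=cv2.cvtColor(im,cv2.COLOR_BGR2HSV);H,S,V=[h[...,i].astype(int) for i in range(3)]
    y,x=np.mgrid[:420,:560];d=np.hypot(x-g[0],y-g[1])
    w=((S<60)&(V>190)&(d<62)).astype(np.uint8)
    bs=sorted(blobs(w,60),key=lambda b:-b[0][4])[:]
    ring=min(bs,key=lambda b:-b[0][4])
    cs,hi=cv2.findContours(ring[2].astype(np.uint8),cv2.RETR_CCOMP,cv2.CHAIN_APPROX_NONE)
    out=max((c for c,k in zip(cs,hi[0]) if k[3]<0),key=len);inn=max((c for c,k in zip(cs,hi[0]) if k[3]>=0),key=len)
    eo,ei=cv2.fitEllipse(out),cv2.fitEllipse(inn)
    ws=[b for b in bs if b is not ring and np.hypot(b[1][0]-ei[0][0],b[1][1]-ei[0][1])<20]
    W=max(ws,key=lambda b:b[0][4]);c,_=cv2.findContours(W[2].astype(np.uint8),cv2.RETR_EXTERNAL,cv2.CHAIN_APPROX_NONE)
    ew=cv2.fitEllipse(max(c,key=len))
    return eo,ei,ew
E
python3 - <<'E'
from m import *
A=[];B=[]
for i in range(8):
    p=robot.camera_params("wrist");s=robot.read_state();im=robot.read_camera("wrist")
    eo,ei,ew=fit(im,p)
    if i==0: print(eo,ei,ew)
    A.append(np.r_[s["tcp_pos"],p["eye"]]);B.append(np.r_[onz(p,*eo[0],110)[:2],onz(p,*ei[0],110)[:2],onz(p,*ew[0],103.5)[:2]])
A=np.array(A);B=np.array(B);print(A.mean(0).round(2),A.std(0).round(2));print(B.mean(0).round(2),B.std(0).round(2))
R_=B-A[:,[0,1]*3];print("rel tcp",R_.mean(0).round(2),R_.std(0).round(2))
print(s["tool_rot"],s["ft_force"])
E
```

```text
((283.8072509765625, 108.79524230957031), (101.18820190429688, 105.92454528808594), 178.17391967773438) ((283.94000244140625, 110.71820068359375), (54.15834426879883, 56.3514289855957), 178.66305541992188) ((277.23895263671875, 116.06099700927734), (29.250102996826172, 30.511255264282227), 169.7452850341797)
[645.78 -20.7  152.67 571.5   -3.36 294.06] [0.24 0.06 0.47 0.13 0.07 0.42]
[572.79  -5.47 573.81  -5.68 575.92 -10.36] [0.01 0.02 0.02 0.02 0.03 0.02]
rel tcp [-72.99  15.23 -71.97  15.02 -69.87  10.34] [0.24 0.07 0.24 0.07 0.23 0.05]
[3.61742098e-01 3.12044643e+00 4.07389912e-05] [ 0.48930608  0.01724    -1.5460228 ]
```

```bash
python3 -m pendant '{"offset": [[0,0,-15],[0,0,-15],[20,0,0],[25,-3,0],[20,-2,0],[6.4,-0.5,0],[0,0,4],[0,0,0],[0,0,0],[0,0,0]], "roll": [0,0,0,0,0,0,0,0,0,0], "hand": [10,10,10,10,10,10,10,10,10,10]}'
python3 - <<'E'
from h import *
P=[];F=[]
for i in range(6):
    p=robot.camera_params("wrist");s=robot.read_state();im=robot.read_camera("wrist");P.append(s["tcp_pos"]);F.append(s["ft_force"])
cv2.imwrite("pics/w4.png",im)
print(np.mean(P,0).round(2),np.std(P,0).round(2),np.mean(F,0).round(2))
t=np.mean(P,0)-[0,0,56];print(proj(p,t),proj(p,(573.5,-5.8,110)),proj(p,(575.9,-10.4,103.5)))
cv2.imwrite("pics/c4.png",cv2.resize(im[150:300,190:390],None,fx=4,fy=4,interpolation=cv2.INTER_CUBIC))
E
```

```text
time_s: 7.3
tcp_pos: [575.2, -9.9, 177.8]
tool_rot: [0.362, 3.121, -0.0]
ft_force: [0.2, -0.2, -2.4]
width: 0.171
grip_force: 58.6
[574.98  -9.81 177.77] [0.16 0.03 0.04] [-0.03 -0.06 -1.92]
(np.float64(287.4169241736942), np.float64(223.9631382664519)) (np.float64(292.4014840861341), np.float64(214.94492387150402)) (np.float64(286.9224402073824), np.float64(216.33662912924277))
```

View pics/c4.png

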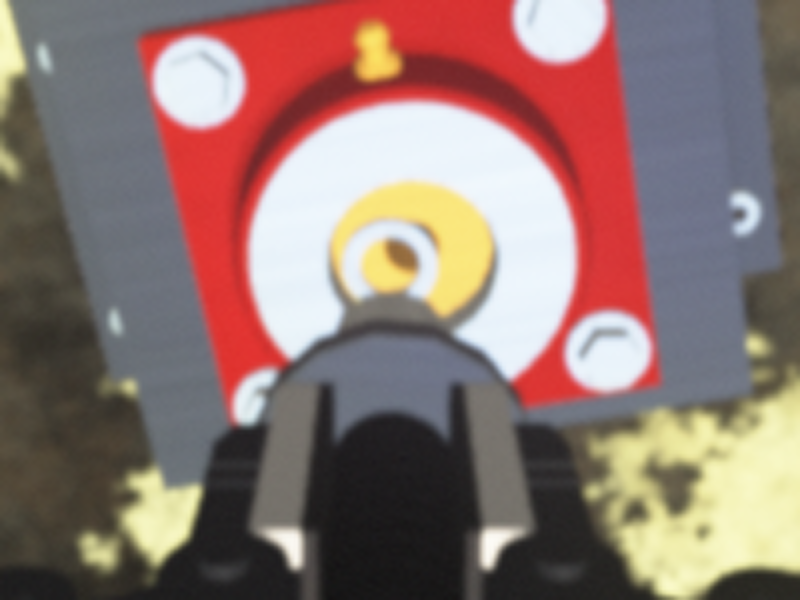

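The washer, at crop (391,264), lies laterally in line with the shank at (392,300) and the collar, so the tool's y is right. I'll check tool x from the shank and collar edges seen in this view.

```bash
python3 - <<'E'
from h import *
p=robot.camera_params("wrist");s=robot.read_state();T=R.from_rotvec(s["tool_rot"])
im=cv2.imread("pics/w4.png")
print(cv2.cvtColor(im[215:240,284:292].mean(1,keepdims=True).astype(np.uint8),cv2.COLOR_BGR2HSV)[:,0].tolist())
f=lambda u,v,z:T.inv().apply(onz(p,190+(u+.5)/4-.5,150+(v+.5)/4-.5,z)-s["tcp_pos"])[:2].round(2)
z=s["tcp_pos"][2]-56
for v in(294,300): print("shank lower edge -> axis",f(392,v,z+12)-[10,0])
for v in(318,322): print("collar lower",f(394,v,z+46)-[19,0])
for v in(332,): print("collar upper",f(394,v,z+52)-[19,0])
print("washer",f(391,264,103.5), "collar sides",f(270,400,z+52),f(522,400,z+52))
E
```

```text
[[21, 144, 202], [22, 143, 220], [23, 139, 238], [24, 134, 247], [25, 130, 249], [25, 128, 247], [23, 124, 239], [20, 106, 211], [18, 62, 160], [17, 28, 129], [15, 21, 122], [16, 23, 121], [18, 21, 120], [18, 22, 117], [15, 19, 105], [6, 15, 86], [165, 14, 72], [150, 14, 73], [124, 19, 92], [116, 31, 116], [114, 39, 132], [112, 43, 136], [113, 45, 135], [112, 44, 134], [113, 44, 134]]
shank lower edge -> axis [-5.02  0.13]
shank lower edge -> axis [-6.05  0.13]
collar lower [-4.35  0.36]
collar lower [-4.92  0.36]
collar upper [-3.83  0.35]
washer [-0.7  -0.02] collar sides [  5.7  -15.63] [ 5.72 16.86]
```

```bash
python3 - <<'E'
from h import *
p=robot.camera_params("wrist");s=robot.read_state();T=R.from_rotvec(s["tool_rot"])
q=dict(p);t=np.array([505.15,284.98,68.42]);q["eye"]=p["eye"]-s["tcp_pos"]+t
im=cv2.imread("pics/w2.png");h=cv2.cvtColor(im,cv2.COLOR_BGR2HSV).astype(int);H,S,V=h[...,0],h[...,1],h[...,2]
y,x=np.mgrid[:320,:560];m=(H>95)&(H<140)&(S>20)&(S<110)&(V>80)&(np.hypot(x-283,y-158)<40)
b=max(blobs(m,50),key=lambda b:b[0][4]);print(b[0])
P=np.argwhere(b[2])[:,::-1].astype(np.float32);c,r=cv2.minEnclosingCircle(P);print(c,r)
g=lambda u,v,z:T.inv().apply(onz(q,u,v+100,z)-t)[:2].round(2)
print("centre",g(*c,60),"left/right/top",g(c[0]-r,c[1],60),g(c[0]+r,c[1],60),g(c[0],b[0][1]-.5,60))
print("handle top (281,208)",g(281,208,105))
# collar top edge in w1
w=cv2.imread("pics/w1.png");print("w1 column",cv2.cvtColor(w[184:200,303:308].mean(1,keepdims=True).astype(np.uint8),cv2.COLOR_BGR2HSV)[:,0].tolist())
E
```

```text
[ 260  130   55   48 1242]
(285.0665588378906, 156.42491149902344) 29.39839744567871
centre [-0.43 -1.26] left/right/top [ -0.43 -17.  ] [-0.42 14.47] [15.08 -1.24]
handle top (281,208) [-0.07 -2.56]
w1 column [[23, 115, 253], [23, 114, 253], [23, 114, 254], [23, 115, 254], [22, 118, 253], [18, 123, 245], [13, 101, 210], [174, 24, 167], [120, 28, 181], [118, 35, 191], [117, 36, 193], [118, 35, 194], [118, 36, 193], [118, 36, 193], [118, 36, 191], [120, 33, 183]]
```

The shank edge suggests the drift sits 4–5 mm toward tool -x, while the grasp data suggested about 1 mm. The side camera can settle it independently.

```bash
python3 - <<'E'
from h import *
p=robot.camera_params("side");s=robot.read_state();T=R.from_rotvec(s["tool_rot"])
im=robot.read_camera("side");cv2.imwrite("pics/s2.png",im)
cv2.imwrite("pics/c5.png",cv2.resize(im[165:245,215:325],None,fx=7,fy=7,interpolation=cv2.INTER_CUBIC))
for d in(0,-5):
  for h in(0,12,40,46,52): 
    u,v=proj(p,s["tcp_pos"]+T.apply([d,0,56-h]));print(d,h,round((u-215)*7+3,1),round((v-165)*7+3,1))
for X in((573.5,-5.8,110),): u,v=proj(p,X);print("bore",(u-215)*7+3,(v-165)*7+3)
E
```

```text
0 0 377.6 291.9
0 12 377.6 261.1
0 40 377.6 187.6
0 46 377.5 171.6
0 52 377.5 155.4
-5 0 366.3 287.5
-5 12 366.2 256.6
-5 40 366.0 183.3
-5 46 366.0 167.3
-5 52 365.9 151.2
bore 375.72147356423886 327.7415854710193
```

View pics/c5.png

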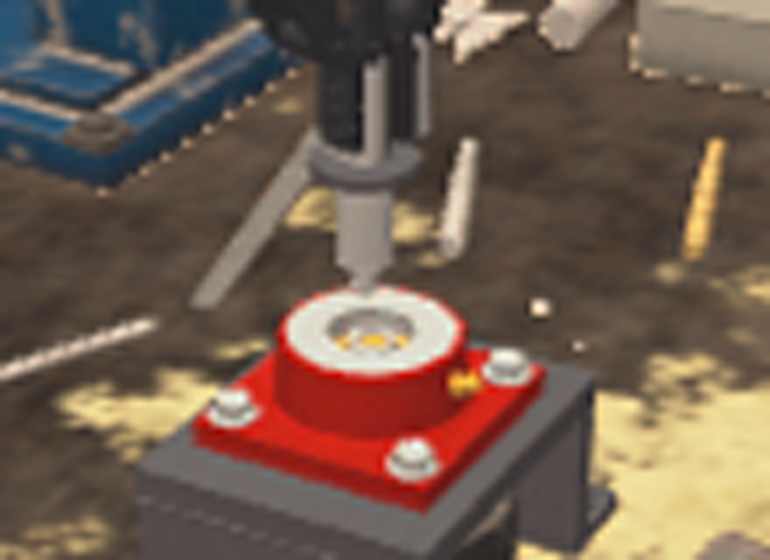

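The side view shows the shank centred at crop x=365 and the boss at 375. The shank would be at 377 if the drift sat at the TCP, so the drift axis really is about 5 mm toward tool -x, as the wrist view said. I'll correct by +4.2 mm and start down.

```bash
python3 -m pendant '{"offset": [[4.2,-0.2,0],[0,0,6],[0,0,6],[0,0,2],[0,0,0],[0,0,0],[0,0,0]], "roll": [0,0,0,0,0,0,0], "hand": [10,10,10,10,10,10,10]}'; python3 -m pendant '{"offset": [[0,0,1],[0,0,0.5],[0,0,0.5],[0,0,0]], "roll": [0,0,0,0], "hand": [10,10,10,10]}'
```

```text
time_s: 8.35
tcp_pos: [570.7, -9.0, 164.1]
tool_rot: [0.362, 3.12, -0.0]
ft_force: [0.4, 0.2, -3.0]
width: 0.168
grip_force: 58.6
time_s: 8.75
tcp_pos: [570.4, -9.0, 161.7]
tool_rot: [-0.362, -3.121, -0.0]
ft_force: [0.2, 0.3, -2.0]
width: 0.168
grip_force: 58.6
```

```bash
python3 -m pendant '{"offset": [[0,0,0.5],[0,0,0.5],[0,0,0]], "roll": [0,0,0], "hand": [10,10,10]}'; python3 -m pendant '{"offset": [[0,0,0.5],[0,0,0.5],[0,0,0]], "roll": [0,0,0], "hand": [10,10,10]}'
```

```text
time_s: 9.05
tcp_pos: [570.4, -8.9, 160.7]
tool_rot: [-0.362, -3.12, -0.0]
ft_force: [0.6, 0.5, -1.3]
width: 0.171
grip_force: 58.6
time_s: 9.35
tcp_pos: [570.4, -8.9, 159.7]
tool_rot: [-0.362, -3.121, -0.0]
ft_force: [0.1, -0.2, -2.5]
width: 0.169
grip_force: 58.6
```

Still free (the force is just the drift's weight, about -2 N), with the tip at about 103.7.

```bash
for i in 1 ; do python3 -m pendant '{"offset": [[0,0,0.5],[0,0,0.5],[0,0,0]], "roll": [0,0,0], "hand": [10,10,10]}' | grep -E "tcp|ft_"; done;  python3 -m pendant '{"offset": [[0,0,0.5],[0,0,0]], "roll": [0,0], "hand": [10,10]}' | grep -E "tcp|ft_"; python3 -m pendant '{"offset": [[0,0,0.5],[0,0,0]], "roll": [0,0], "hand": [10,10]}' | grep -E "tcp|ft_"
```

```text
tcp_pos: [570.4, -8.9, 158.7]
ft_force: [0.3, -1.3, -2.2]
tcp_pos: [570.4, -8.9, 158.2]
ft_force: [-0.2, -0.4, -1.9]
tcp_pos: [570.4, -8.9, 157.7]
ft_force: [-0.2, -0.3, -2.2]
```

```bash
python3 -m pendant '{"offset": [[0,0,0.5],[0,0,0]], "roll": [0,0], "hand": [10,10]}' | grep -E "tcp|ft_"; python3 -m pendant '{"offset": [[0,0,0.5],[0,0,0]], "roll": [0,0], "hand": [10,10]}' | grep -E "tcp|ft_"; python3 -m pendant '{"offset": [[0,0,0.5],[0,0,0]], "roll": [0,0], "hand": [10,10]}' | grep -E "tcp|ft_"
```

```text
tcp_pos: [570.4, -8.9, 157.2]
ft_force: [0.7, 0.6, -2.6]
tcp_pos: [570.6, -9.0, 157.1]
ft_force: [-0.8, -0.2, -0.2]
tcp_pos: [570.7, -9.0, 157.0]
ft_force: [-1.5, 0.0, 2.4]
```

Contact is at TCP z≈157.1 (tip ≈101.1), with a net force of about 4 N. To tell whether the nose is inside the washer, I'll lift under 2 mm, move toward the bush axis (tool direction (0.66,0.75)), and feel for the 2–3 N drag.

```bash
python3 -m pendant '{"offset": [[0,0,-1],[0,0,-0.7],[0,0,0],[0,0,0]], "roll": [0,0,0,0], "hand": [10,10,10,10]}' | grep -E "tcp|ft_"; for i in 1; do python3 -m pendant '{"offset": [[0.66,0.75,0],[0.66,0.75,0],[0,0,0],[0,0,0]], "roll": [0,0,0,0], "hand": [10,10,10,10]}' | grep -E "tcp|ft_"; done; python3 -m pendant '{"offset": [[0.4,0.45,0],[0.4,0.45,0],[0,0,0]], "roll": [0,0,0], "hand": [10,10,10]}' | grep -E "tcp|ft_"
```

```text
tcp_pos: [570.3, -8.9, 157.6]
ft_force: [-0.4, 0.8, -1.7]
tcp_pos: [569.7, -7.5, 158.0]
ft_force: [2.0, -2.3, -2.9]
tcp_pos: [569.0, -6.1, 158.0]
ft_force: [2.6, -1.9, -3.1]
```

There is about 3 N opposing the motion, so the nose is in the washer and carries it along. I'll continue to the axis and then feel downward.

```bash
python3 -m pendant '{"offset": [[0.4,0.5,0],[0.3,0.5,0],[0,0,0],[0,0,0.7],[0,0,0.7],[0,0,0],[0,0,0]], "roll": [0,0,0,0,0,0,0], "hand": [10,10,10,10,10,10,10]}' | grep -E "tcp|ft_"; python3 -m pendant '{"offset": [[0,0,0.6],[0,0,0],[0,0,0]], "roll": [0,0,0], "hand": [10,10,10]}' | grep -E "tcp|ft_"
```

```text
tcp_pos: [568.8, -4.9, 157.0]
ft_force: [1.6, -0.9, -0.5]
tcp_pos: [568.7, -4.9, 156.1]
ft_force: [2.1, -1.4, -0.9]
```

At TCP z 156.1, 1 mm below the earlier contact, there is almost no vertical load, so the nose is entering the bush. Continuing gently.

```bash
python3 -m pendant '{"offset": [[0,0,0.7],[0,0,0.7],[0,0,0]], "roll": [0,0,0], "hand": [10,10,10]}' | grep -E "tcp|ft_";  python3 -m pendant '{"offset": [[0,0,0.8],[0,0,0.8],[0,0,0]], "roll": [0,0,0], "hand": [10,10,10]}' | grep -E "tcp|ft_"
```

```text
tcp_pos: [568.5, -5.0, 154.5]
ft_force: [2.4, 0.5, -1.0]
tcp_pos: [568.5, -5.0, 152.9]
ft_force: [2.2, -0.7, -0.7]
```

```bash
python3 -m pendant '{"offset": [[-0.3,0,0.7],[0,0,0.8],[0,0,0.8],[0,0,0.8],[0,0,0.5],[0,0,0]], "roll": [0,0,0,0,0,0], "hand": [10,10,10,10,10,10]}' | grep -E "tcp|ft_";  python3 -m pendant '{"offset": [[0,0,0.6],[0,0,0.6],[0,0,0.6],[0,0,0]], "roll": [0,0,0,0], "hand": [10,10,10,10]}' | grep -E "tcp|ft_"
```

```text
tcp_pos: [568.7, -5.1, 149.2]
ft_force: [2.0, -0.6, -1.3]
tcp_pos: [568.8, -5.1, 147.6]
ft_force: [1.9, -0.3, 0.5]
```

The shoulder has landed at TCP z 147.6, as predicted. Now I press: the bush should come free near TCP z≈124.5, and the collar would stop at about 120.

```bash
python3 -m pendant '{"offset": [[0,0,0.6],[0,0,0.6],[0,0,0.6],[0,0,0.5],[0,0,0]], "roll": [0,0,0,0,0], "hand": [10,10,10,10,10]}' | grep -E "tcp|ft_";  python3 -m pendant '{"offset": [[0,0,0.5],[0,0,0.5],[0,0,0.5],[0,0,0]], "roll": [0,0,0,0], "hand": [10,10,10,10]}' | grep -E "tcp|ft_"
```

```text
tcp_pos: [569.3, -5.1, 147.4]
ft_force: [-2.9, -0.3, 8.9]
tcp_pos: [569.6, -5.1, 146.5]
ft_force: [-2.6, -0.8, 10.0]
```

```bash
python3 -m pendant '{"offset": [[0.2,0,0.7],[0,0,0.7],[0,0,0.7],[0,0,0.7],[0,0,0.7],[0,0,0.7]], "roll": [0,0,0,0,0,0], "hand": [10,10,10,10,10,10]}' | grep -E "tcp|ft_";  python3 -m pendant '{"offset": [[0.2,0,0.8],[0,0,0.8],[0,0,0.8],[0,0,0.8],[0,0,0.8],[0,0,0.8]], "roll": [0,0,0,0,0,0], "hand": [10,10,10,10,10,10]}' | grep -E "tcp|ft_"
```

```text
tcp_pos: [569.6, -5.1, 142.5]
ft_force: [-3.3, 0.0, 11.0]
tcp_pos: [569.5, -5.1, 137.7]
ft_force: [-2.4, -0.4, 10.9]
```

```bash
python3 -m pendant '{"offset": [[0.2,0,0.8],[0,0,0.8],[0,0,0.8],[0,0,0.8],[0,0,0.8],[0,0,0.8],[0,0,0.8]], "roll": [0,0,0,0,0,0,0], "hand": [10,10,10,10,10,10,10]}' | grep -E "tcp|ft_";  python3 -m pendant '{"offset": [[0,0,0.7],[0,0,0.7],[0,0,0.7],[0,0,0.7],[0,0,0]], "roll": [0,0,0,0,0], "hand": [10,10,10,10,10]}' | grep -E "tcp|ft_"
```

```text
tcp_pos: [569.4, -5.1, 132.2]
ft_force: [-2.3, -1.1, 10.5]
tcp_pos: [569.3, -5.1, 129.2]
ft_force: [-1.5, -0.7, 9.5]
```

```bash
for k in 1; do python3 -m pendant '{"offset": [[0,0,0.6],[0,0,0.6],[0,0,0.6],[0,0,0]], "roll": [0,0,0,0], "hand": [10,10,10,10]}' | grep -E "tcp|ft_";done;  python3 -m pendant '{"offset": [[0,0,0.5],[0,0,0.5],[0,0,0]], "roll": [0,0,0], "hand": [10,10,10]}' | grep -E "tcp|ft_"; python3 -m pendant '{"offset": [[0,0,0.5],[0,0,0]], "roll": [0,0], "hand": [10,10]}' | grep -E "tcp|ft_"
```

```text
tcp_pos: [569.3, -5.1, 127.3]
ft_force: [-1.4, -0.0, 10.1]
tcp_pos: [569.3, -5.0, 126.2]
ft_force: [-1.0, -0.5, 10.0]
tcp_pos: [569.3, -5.1, 125.7]
ft_force: [-2.0, -0.6, 10.2]
```

```bash
python3 -m pendant '{"offset": [[0,0,0.5],[0,0,0.5],[0,0,0]], "roll": [0,0,0], "hand": [10,10,10]}' | grep -E "tcp|ft_"; python3 -m pendant '{"offset": [[0,0,0.4],[0,0,0]], "roll": [0,0], "hand": [10,10]}' | grep -E "tcp|ft_"
```

```text
tcp_pos: [569.2, -5.1, 124.4]
ft_force: [-1.9, -0.7, 8.9]
tcp_pos: [567.6, -4.7, 121.2]
ft_force: [-0.8, 0.2, -1.7]
```

Released: the force is back to the drift's weight. Lift straight out.

```bash
python3 -m pendant '{"offset": [[0,0,0],[0,0,-2],[0,0,-3],[0,0,-5],[0,0,-5],[0,0,-5]], "roll": [0,0,0,0,0,0], "hand": [10,10,10,10,10,10]}' | grep -E "tcp|ft_"; python3 -m pendant '{"offset": [[0,0,-10],[0,0,-10],[0,0,-15],[0,0,-15],[0,0,-10],[0,0,0],[0,0,0]], "roll": [0,0,0,0,0,0,0], "hand": [10,10,10,10,10,10,10]}'
python3 - <<'E'
from h import *
P=[];F=[]
for i in range(5):
    p=robot.camera_params("wrist");s=robot.read_state();im=robot.read_camera("wrist");P.append(s["tcp_pos"]);F.append(s["ft_force"])
cv2.imwrite("pics/w5.png",im);S=robot.read_camera("side");cv2.imwrite("pics/s3.png",S)
print(np.mean(P,0).round(2),np.mean(F,0).round(2))
# in-hand drift edge columns vs w4 (rows of transitions at column 284..292)
for n in("w4","w5"):
    a=cv2.imread(f"pics/{n}.png");print(n,cv2.cvtColor(a[218:240,284:292].mean(1,keepdims=True).astype(np.uint8),cv2.COLOR_BGR2HSV)[:,0,2].tolist())
t=np.mean(P,0);tip=t+R.from_rotvec(s["tool_rot"]).apply([-4.8,.1,0]);print("axis",tip,"to hole",R.from_rotvec(s["tool_rot"]).inv().apply([506.2-tip[0],283-tip[1],0]))
a=im[150:290,190:390];b=S[165:265,190:332]
cv2.imwrite("pics/c6.png",np.hstack([cv2.resize(a,(400,280),interpolation=cv2.INTER_CUBIC),cv2.resize(b,(398,280),interpolation=cv2.INTER_CUBIC)]))
E
```

```text
tcp_pos: [568.4, -5.0, 142.4]
ft_force: [0.4, 0.6, -2.6]
time_s: 20.35
tcp_pos: [568.3, -4.9, 202.0]
tool_rot: [0.362, 3.12, -0.0]
ft_force: [0.2, -0.2, -1.3]
width: 0.176
grip_force: 58.8
[567.81  -4.88 201.01] [ 0.2   0.22 -1.81]
w4 [247, 249, 247, 239, 211, 160, 129, 122, 121, 120, 117, 105, 86, 72, 73, 92, 116, 132, 136, 135, 134, 134]
w5 [100, 110, 119, 122, 121, 121, 120, 120, 120, 119, 116, 104, 84, 69, 72, 91, 116, 132, 137, 136, 135, 134]
axis [572.50259878  -5.87911603 200.9985271 ] to hole [1.30619836e+02 2.66055624e+02 2.03995564e-01]
```

View pics/c6.png

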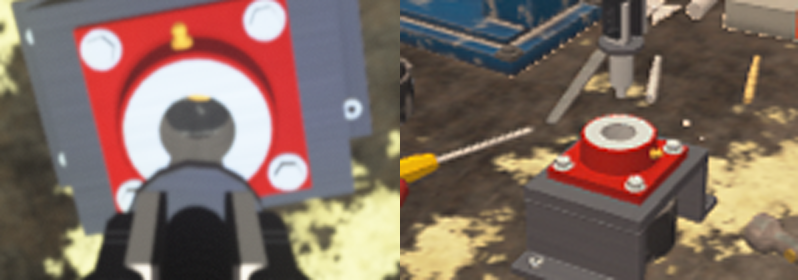

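The bore is empty, with a glint of bronze down in the cup. The side view shows the drift upright in the hand and the collar edges in the wrist view are unchanged. I'll carry it toward the rack and take a close look at the hole, offset in the same way as before.

```bash
python3 -m pendant '{"offset": [[4,16,0],[8,34,0],[8,34,0],[8,34,0],[8,34,0],[8,34,0],[8,34,0],[8,34,0],[0,12,0],[0,0,0]], "roll": [0,0,0,0,0,0,0,0,0,0], "hand": [10,10,10,10,10,10,10,10,10,10]}' | grep -E "tcp|ft_"; python3 -m pendant '{"offset": [[0,0,20],[0,0,25],[0,0,25],[0,0,11],[0,0,0],[0,0,0],[0,0,0],[0,0,0]], "roll": [0,0,0,0,0,0,0,0], "hand": [10,10,10,10,10,10,10,10]}' | grep -E "tcp|ft_"
python3 - <<'E'
from h import *
C=[]
for i in range(6):
    p=robot.camera_params("wrist");s=robot.read_state();im=robot.read_camera("wrist")
    T=R.from_rotvec(s["tool_rot"]);u,v=proj(p,(506.2,283,54))
    h=cv2.cvtColor(im,cv2.COLOR_BGR2HSV).astype(int);y,x=np.mgrid[:420,:560];d=np.hypot(x-u,y-v)
    wood=((h[...,0]>5)&(h[...,0]<28)&(h[...,1]>60)&(h[...,2]>110))
    m=(~wood)&(d<38)
    b=min(blobs(m,100),key=lambda b:np.hypot(*(b[1]-[u,v])))
    c,_=cv2.findContours(b[2].astype(np.uint8),cv2.RETR_EXTERNAL,cv2.CHAIN_APPROX_NONE);e=cv2.fitEllipse(max(c,key=len))
    X=onz(p,*e[0],54);C.append(np.r_[X[:2],T.inv().apply(X-s["tcp_pos"])[:2]])
print((u,v),b[0],e,"exp d px",26*309.9/(p["eye"][2]-54)); print(np.mean(C,0).round(2),np.std(C,0).round(2),s["tcp_pos"])
cv2.imwrite("pics/w6.png",im)
a=cv2.imread("pics/w6.png");cv2.ellipse(a,e,(0,255,0),1)
cv2.imwrite("pics/c7.png",cv2.resize(a[max(int(v)-70,0):int(v)+130,180:400],None,fx=3,fy=3,interpolation=cv2.INTER_CUBIC))
E
```

```text
tcp_pos: [570.2, 269.6, 201.4]
ft_force: [-0.2, -0.3, -1.7]
tcp_pos: [571.7, 268.0, 122.6]
ft_force: [-0.3, 0.1, -1.3]Traceback (most recent call last):
  File "<stdin>", line 9, in <module>
ValueError: min() iterable argument is empty
```

I've used up my picture views, so the rest is done by numbers. First a look at the pixel values around the expected hole.

```bash
python3 - <<'E'
from h import *
p=robot.camera_params("wrist");s=robot.read_state();im=robot.read_camera("wrist");cv2.imwrite("pics/w6.png",im)
print(p["eye"],s["tcp_pos"]);u,v=proj(p,(506.2,283,54));print(u,v)
h=cv2.cvtColor(im,cv2.COLOR_BGR2HSV)
for y in range(max(int(v)-48,0),int(v)+50,8): print(y,' '.join("%d/%d/%d"%tuple(h[y,x]) for x in range(int(u)-48,int(u)+50,8)))
E
```

```text
[497.06372627 285.19702549 263.60593161] [571.4848032  267.97626205 122.27281543]
286.87548671788056 121.02390863086096
73 20/134/250 19/135/247 18/138/238 16/141/214 16/120/170 16/89/132 18/72/113 19/77/99 18/84/103 20/68/90 20/61/112 20/73/119 20/61/105
81 19/139/247 19/136/247 20/133/248 20/133/249 20/131/250 20/132/250 20/131/250 20/130/250 20/131/249 18/137/242 18/138/242 18/136/243 17/139/238
89 20/135/249 20/133/250 20/129/250 20/129/250 20/131/250 20/131/250 20/131/250 20/130/250 20/131/250 20/131/250 20/128/250 20/130/249 19/132/248
97 19/135/247 19/137/247 19/136/247 19/135/247 19/135/247 19/136/247 19/134/248 19/133/248 20/132/249 20/130/249 20/129/250 20/129/250 20/127/251
105 20/134/249 20/131/250 20/130/250 20/130/251 20/131/250 16/157/240 19/133/249 16/155/243 20/129/250 20/130/249 20/129/249 20/130/248 19/132/248
113 20/133/250 18/140/244 18/139/244 18/138/244 14/165/203 20/129/250 20/130/250 20/128/250 15/164/235 20/128/250 20/128/250 21/126/251 21/124/251
121 23/121/253 23/121/253 23/119/253 22/124/253 17/142/240 19/130/249 20/131/250 20/128/250 13/165/170 19/130/24
[... 211 characters left out ...]
117/254 23/114/254 16/162/242 13/168/170 16/148/233 13/170/159 19/142/251 22/119/253 22/120/252 21/121/252 15/126/158
145 21/125/252 21/125/252 21/128/252 21/126/252 21/126/252 19/141/251 17/154/247 20/133/252 22/121/253 22/120/253 22/118/253 22/118/253 14/102/117
153 22/124/252 22/128/252 21/124/252 22/125/252 22/122/252 22/122/253 22/122/252 22/122/252 21/122/252 21/124/252 21/123/251 20/121/251 15/90/111
161 22/125/252 22/125/253 22/123/253 22/120/253 23/120/253 23/118/253 23/119/253 22/121/253 22/120/253 22/122/253 22/120/252 22/122/252 16/83/107
169 15/82/103 15/101/114 15/101/129 15/103/146 15/122/173 15/138/211 16/137/235 19/131/247 19/128/249 20/128/250 20/127/251 20/127/251 15/96/80
```

The hole shows as a darker rim, so I'll fit that.

```bash
python3 - <<'E'
from h import *
C=[]
for i in range(6):
    p=robot.camera_params("wrist");s=robot.read_state();im=robot.read_camera("wrist");T=R.from_rotvec(s["tool_rot"]);u,v=proj(p,(506.2,283,54))
    h=cv2.cvtColor(im,cv2.COLOR_BGR2HSV).astype(int);y,x=np.mgrid[:420,:560];d=np.hypot(x-u,y-v)
    m=(h[...,1]>148)&(h[...,2]<249)&(d<30);m=cv2.morphologyEx(m.astype(np.uint8),cv2.MORPH_CLOSE,np.ones((5,5)))
    b=max(blobs(m,20),key=lambda b:b[0][4]);hull=cv2.convexHull(np.argwhere(b[2])[:,::-1].astype(np.int32));e=cv2.fitEllipse(hull)
    X=onz(p,*e[0],54);C.append(np.r_[X[:2],T.inv().apply(X-s["tcp_pos"])[:2]])
print((u,v),b[0],e);print(np.mean(C,0).round(2),np.std(C,0).round(2))
for y in range(98,150,2): print(y,''.join('#' if (h[y,x,1]>148 and h[y,x,2]<249) else '.' for x in range(258,318)))
E
```

```text
(np.float64(287.57031980390036), np.float64(122.53977244733146)) [265 103  43  45 634] ((285.7257080078125, 124.92914581298828), (42.141292572021484, 43.70732116699219), 154.71983337402344)
[507.35 281.47  65.05  -1.31] [0.04 0.03 0.24 0.14]
98 ............................................................
100 ............................................................
102 ............................................................
104 ......................############..........................
106 ..................######.........#####......................
108 ...............#####.................####...................
110 .............####......................####.................
112 ..........######.........................####...............
114 .........######...........................####..............
116 ........######.............................####.............
118 .......######...............................####............
120 .......######...............................#####...........
122 .......######...............................#####...........
124 ........#####...............................#####...........
126 ........#####..............................#######..........
128 ........######.............................#######..........
130 ........######............................#######...........
132 ........########.........................########...........
134 .........#########.....................#########............
136 ...........#########................###########.............
138 ............#############.....#.#############...............
140 ..............#############################.................
142 ................#########################...................
144 ..................####################......................
146 .......................###########..........................
148 ............................................................
```

The rim is a clear ring centred (65.05,-1.31) from the TCP in tool axes. With the drift axis at (-4.8,0.1), I need to shift (69.9,-1.4).

```bash
python3 -m pendant '{"offset": [[15,0,0],[25,-1,0],[20,-0.4,0],[9.9,0,0],[0,0,0],[0,0,8],[0,0,8],[0,0,5],[0,0,0]], "roll": [0,0,0,0,0,0,0,0,0], "hand": [10,10,10,10,10,10,10,10,10]}' | grep -E "tcp|ft_"; python3 -m pendant '{"offset": [[0,0,2],[0,0,2],[0,0,2],[0,0,2],[0,0,2],[0,0,0]], "roll": [0,0,0,0,0,0], "hand": [10,10,10,10,10,10]}' | grep -E "tcp|ft_"
```

```text
tcp_pos: [501.7, 281.7, 97.8]
ft_force: [-0.2, 0.9, -1.7]
tcp_pos: [502.0, 282.3, 89.3]
ft_force: [-0.1, 0.2, -1.0]
```

Tip at about 33, inside the hole (mouth at 54), with no contact. Continue to the collar.

```bash
python3 -m pendant '{"offset": [[0,0,5],[0,0,5],[0,0,5],[0,0,4],[0,0,2],[0,0,0]], "roll": [0,0,0,0,0,0], "hand": [10,10,10,10,10,10]}' | grep -E "tcp|ft_"; python3 -m pendant '{"offset": [[0,0,1],[0,0,1],[0,0,1],[0,0,0.7],[0,0,0]], "roll": [0,0,0,0,0], "hand": [10,10,10,10,10]}' | grep -E "tcp|ft_"
```

```text
tcp_pos: [502.0, 282.2, 68.1]
ft_force: [-0.1, -0.2, -1.8]
tcp_pos: [502.2, 282.3, 64.9]
ft_force: [-0.8, 0.1, -1.4]
```

```bash
python3 -m pendant '{"offset": [[0,0,0.5],[0,0,0.5],[0,0,0.5],[0,0,0]], "roll": [0,0,0,0], "hand": [10,10,10,10]}' | grep -E "tcp|ft_"; python3 -m pendant '{"offset": [[0,0,0.5],[0,0,0.3],[0,0,0]], "roll": [0,0,0], "hand": [10,10,10]}' | grep -E "tcp|ft_"
```

```text
tcp_pos: [502.4, 282.3, 63.9]
ft_force: [-1.1, -0.9, 2.1]
tcp_pos: [502.4, 282.4, 63.9]
ft_force: [-3.6, -2.5, 6.3]
```

The collar is seated at TCP z 63.9, the same as at the grasp. Relieve, open and retreat.

```bash
python3 -m pendant '{"offset": [[0,0,-0.8],[0,0,0],[0,0,0],[0,0,0],[0,0,0],[0,0,0],[0,0,0]], "roll": [0,0,0,0,0,0,0], "hand": [10,24,36,40,40,40,40]}' | grep -E "tcp|ft_|wid"; python3 -m pendant '{"offset": [[0,0,-10],[0,0,-20],[0,0,-30],[0,0,-40],[0,0,-40],[0,0,-30],[0,0,-7],[28,-19,0],[0,0,0],[0,0,0]], "roll": [0,0,0,0,0,0,0,0,0,0], "hand": [40,40,40,40,40,40,40,40,40,40]}' | grep -E "time|tcp|ft_"
python3 - <<'E'
from h import *
p=robot.camera_params("wrist");im=robot.read_camera("wrist");cv2.imwrite("pics/w7.png",im)
h=cv2.cvtColor(im,cv2.COLOR_BGR2HSV);u,v=map(int,proj(p,(507,282,60)));print(u,v)
for y in range(v-24,v+30,2): print(y,''.join('k' if h[y,x,2]<70 else ('c' if 95<h[y,x,0]<140 and h[y,x,1]>15 else '.') for x in range(u-28,u+28)))
# cup and bush seen from top camera
t=robot.read_camera("top");cv2.imwrite("pics/top1.png",t);a=cv2.imread("pics/top0.png");d=cv2.absdiff(a,t).max(2)>60
for s,c,_ in blobs(d,6): print("changed",s,c.round())
E
```

```text
tcp_pos: [502.3, 282.4, 63.5]
ft_force: [-0.9, 0.4, 0.1]
width: 0.469
time_s: 27.85
tcp_pos: [470.1, 270.1, 239.5]
ft_force: [1.2, -0.2, -0.3]
305 211
187 ........................................................
189 ........................................................
191 ........................................................
193 ........................................................
195 ........................................................
197 .....................ccccccccccccccc....................
199 ...................ccccccccccccccccccccc................
201 ................ccccccccccccccccccccccccc...............
203 ...............cccccccccccccccccccccccccccc.............
205 ..............cccccccccccc......ccccccccccc.............
207 .............cccccccccc....k......cccccccccc............
209 .............ccccccccc......kk.kk..ccccccccc............
211 .............ccccccccc......k.k.kk..cccccccc............
213 ..............cccccccc.....kk..kkkk.cccccccc............
215 ..............cccccccc......k.kkkkk..ccccccc............
217 ...............ccccccc..kk..kk
[... 679 characters left out ...]
..................
changed [   18   189   117   231 12411] [ 81. 305.]
changed [256 208  12   9  88] [262. 212.]
changed [129 241  17  15 108] [136. 249.]
changed [119 260   9   8  42] [123. 264.]
changed [127 266   4  10  34] [129. 271.]
changed [127 277   5   5  20] [129. 279.]
changed [109 302   8   4  14] [113. 304.]
changed [125 340   7  36 182] [129. 360.]
changed [138 357   6   3  14] [140. 358.]
changed [135 369   5  28 108] [137. 384.]
changed [152 399   2   7   9] [152. 402.]
changed [122 403   8   6  37] [126. 406.]
changed [134 404   6   4  23] [136. 406.]
changed [145 410  13   4  47] [151. 412.]
changed [133 414   7   6  34] [136. 417.]
changed [143 416   6   4  21] [145. 418.]
```

The drift stands on its collar in its hole. Apart from the arm, its shadow and the area round the rack it covers, the top view has changed only in the bore, which is now empty. Handing in.

```bash
python3 -c "
from workcell import robot
print(robot.close_job())"
```

```text
the job is handed in; nothing more can be done
None
```

The bush came free and dropped through the housing under about 13 N, the drift is back in its rack hole down on its collar, and the job was handed in at about 28 s; I saw only a glint of bronze through the bore, so the bush being in the cup is not directly confirmed.

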